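# Load a culture dish under the spring clip of a viewing stage

### The job

Load the culture dish that stands in the channel of the viewing stage: hold the clip's long presser bar down with one fingertip, which raises the jaw, and meanwhile push the dish along the channel with the other, beneath the jaw, until it rests against the end stop; then let the bar go so that the clip springs down onto the dish, and move clear. Only press and push: the dish stays flat on the stage and is never lifted, and the jaw must not come down while the dish is only part-way in. Leave the other things on the bench where they are.

Things in the scene. Friction and masses are not known exactly. Their poses are not given: they have to be found in the camera images.
- stage: Fixed viewing stage: grey base 204 mm along its x, y = -41 to +79 mm, 12 mm high. Origin on the bench (z up), on the channel's centre line. White deck on it: top 26 mm above the bench, x = -100 to +100, y = -37 to +37. The channel runs along x between guides (inner faces y = -32 and +32, 6 mm above the deck), open at -x. The dish is pushed towards +x; the clip is on the +y side.
- stop (a point): Middle of the near face of the end stop, at deck height, stage x = +84.8 mm, y = 0: a cross wall 9 mm higher than the deck.
- shaft (a point): Middle of the clip's hinge shaft: 8 mm thick, along the stage's x at y = +43 mm, 38 mm above the bench (top at 42 mm). Brackets at stage x = -96.5 and +79.5 mm (7 mm thick, 40 mm high) carry it.
- jaw (a point): Centre of the clip's jaw tip, a black 6 mm thick bar along x, 20 mm long, that moves with the clip. The jaw reaches from the shaft over the channel to stage y = +18 mm, at x = +45 to +65 mm. Shut and empty its underside is 9 mm over the deck: too low for the dish to pass.
- presser (a point): Centre of the top face of the presser bar (moves with it), a steel strip 24 mm wide, stage x = -95 to +33 mm. Clip shut: it slopes, outer edge up, this point at y = +63 mm, 39 mm above the bench. Fully pressed: level, y = +50 to +74 mm, top 31 mm above the bench (5 mm over the deck). Press it anywhere along its length with the same effect; a fingertip can slide along it.
- clip (a joint): Angle of the spring clip, rad: 0 = shut, 0.40 = presser bar fully down (hard stop), jaw's underside then 17.7 mm over the deck. The jaw clears the 13 mm high dish above 0.21 and rests on a loaded dish at 0.18. It springs back when let go. The bar takes about 3 N to start and 8 N to be fully down.
- dish: The culture dish to load: a clear round dish with lid and pale content, 59 mm across, 13 mm high, 22 g, standing on the deck in the channel short of the jaw; the only dish on the stage. Origin at the centre of its underside. Loose, slides on the deck.
- home (a point): The place on the deck (26 mm above the bench) where the dish's centre is when it rests against the end stop, at stage x = +55, y = 0; a dark round window in the deck marks it. The jaw lies over its +y side.
- spare_dish: Bystander: another dish, 59 mm across, 13 mm high, on the bench beyond the end stop of the stage; leave it. Origin at the centre of its underside.
- tweezers: Bystander: tweezers lying on the bench beside the stage, 118 x 14 x 8 mm. Origin at the centre of the underside.
- timer: Bystander: bench timer, 62 x 66 x 20 mm. Origin at the centre of the underside.
- dropper: Bystander: small upright dropper bottle, 26 mm across, 70 mm high. Origin at the centre of the underside.
- tube: Bystander: upright capped tube, 35 mm across, 114 mm high. Origin at the centre of the underside.
- amber: Bystander: upright brown bottle, 56 mm across, 118 mm high. Origin at the centre of the underside.
Mind the look-alikes: they are no part of the job. What is shaped like the dish but blue is not meant.

How it is judged:
By the outcome, as a careful person would: the job done as asked, in the order asked, and still so for the second after the job is handed in, with the robot touching nothing.
It also fails if it takes over 42 s, if anything falls off the work surface, if the arm or the gripper's body presses on something with over 40 N, if the wrist force passes 120 N, or if a joint passes its speed limit or range.

### The arm

A 7-joint arm with a two-finger parallel gripper is mounted at the origin on the work surface; the furniture and walls round the work are solid. World frame = base frame: x ahead of the robot, y to its left, z up, the work surface at z = 0. Lengths are in m, angles in degrees, forces in N, time in s.
With the tool pointing down it reaches from about 0.425 to 0.875 m from the base axis. Payload 4.7 kg.
Tool frame: the origin (TCP) lies at the very end of the fingers, on their centre line; the grasp point (between the pads) lies env.hold_point_z behind it (env.hold_point_z is the distance from the TCP to the grasp point, in m); z points along the fingers, y is the line along which they close (so a half turn about z gives the same grasp; the last joint's range is limited). The gripper opens to 87 mm and grips with 3 to 60 N. Pads are 19 mm wide; open, the fingers measure 117 mm over their backs; the gripper's body (75 mm by 190 mm) begins 51 mm behind the grasp point.
Start: joints at [-68.405, 18.392, -4.016, 83.108, 1.295, 78.541, -3.26], TCP at [0.231, 0.608, 0.223] pointing down, gripper open.
Joint ranges: [-163.93, 163.93], [-17.29, 119.83], [-79.2, 71.16], [3.27, 140.29], [-89.18, 269.18], [5.43, 117.66], [-154.24, 154.24]. Speed limits (degrees/s): [147.25, 147.25, 180, 180, 180, 180, 180].

### API

Orientations are given as [roll, pitch, yaw] about the fixed x, y, z axes, in that order (R = Rz(yaw) Ry(pitch) Rx(roll)).
In Python, from cell import env gives the robot as it stands.
- The arm moves only by the shell command python3 -m jog 'ROWS' [FORCE]. ROWS is JSON, a list of rows, each an object with "dp": the shift along the tool's x, y, z in cm, a list of three; "twist": the turn about the tool's z in degrees; "fingers": the opening, from 0 (shut) to 1 (fully open). A call has 1 to 8 rows; each row is the pose to reach, as a shift and turn from the pose commanded when the call began, along the tool's axes at that moment; what a row does not reach only later rows make up. A row lasts 1/8 s, in which the tool goes at most 62.5 mm and 10.7 degrees, less where a joint would pass 70% of its speed; a pose out of reach is approached as far as the arm can. A call with a gripper value outside its range is refused whole. The fingers move at their own pace and stop on an object; FORCE is the grip in N (left out, the last holds). Time passes only in rows, so rows that repeat a pose let the fingers close. It gives the time, the measured TCP pose, the force, the opening and the grip force at its end, in the units of the state.
- env.get_obs(): the state, without advancing time (a new reading comes with each control period).
- env.read_camera(name): name is "scene" or "top" or "wrist"; returns a dict with "pixels" (480x640x3 uint8, blue, green, red), "depth" (480x640 float32, m along the optical axis (not along the pixel's ray), 0 where there is no reading), "fx", "fy", "cx", "cy" (pixels), "rvec" (rotation vector, rad) and "tvec" (3), from world to camera coordinates, as OpenCV has them. Camera axes: x right, y down, z forward; pixel columns grow to the right and rows downward; lengths in m; the calibration is good to about 2 mm. A picture is of the moment at which its call begins.
- env.sign_off(): hands the job in; it is judged then, once.
The state is a dict: "time_s": time; "qpos": joint angles; "joint_velocities": joint speeds; "effort": joint torques, N m; "tool_pos": TCP position; "tool_rot": TCP orientation; "force": force on the tool from outside, world axes, zero at the start; "wrist_torque": the same for the moment, N m; "grip_width": finger opening in m; "grasp_force": force on a finger pad.
Only numpy, scipy, OpenCV 4.12 (cv2) and the standard library are available. Lean on these libraries where they do the work, as an engineer would, in place of code of your own. Each camera call takes 0.05 s, during which the arm holds its last target. There are 200 camera calls.

## Working session

There is one attempt and no reset: what is moved stays moved. The work goes in short steps, Python scripts to look and compute and a shell command to move; the robot and the scene stay as the last step left them, time stands still between calls to the robot, and variables do not carry over. Pictures are saved under pics/ and viewed, at most 10 in all, crops included, and the job is handed in when it is done.

```bash
ls; mkdir -p pics; cat > h.py <<'E'
import numpy as np, cv2
from cell import env
def snap(n):
    c=env.read_camera(n); c['R']=cv2.Rodrigues(np.array(c['rvec'],float))[0]; c['t']=np.array(c['tvec'],float).ravel(); return c
def ray(c,u,v,z):
    d=c['R'].T@np.array([(u-c['cx'])/c['fx'],(v-c['cy'])/c['fy'],1]); o=-c['R'].T@c['t']
    return o+d*(z-o[2])/d[2]
def proj(c,p):
    q=c['R']@np.array(p)+c['t']; return np.array([c['fx']*q[0]/q[2]+c['cx'],c['fy']*q[1]/q[2]+c['cy']])
E
python3 - <<'E'
from h import *
for n in ['scene','top']:
    c=snap(n); cv2.imwrite(f'pics/{n}0.png',c['pixels']); np.savez(f'{n}0.npz',**c); print(n,-c['R'].T@c['t'],c['fx'])
o=env.get_obs(); print(o['tool_pos'],o['tool_rot'],o['time_s'],env.hold_point_z)
E
```

```text
pics
scene [-0.03714938 -0.59472345  0.68110286] 486.7949659057453
top [ 0.28064774 -0.03014303  1.21582866] 570.9682947421483
[0.23055581 0.60720062 0.22157222] [-1.79901986e+02  4.30869780e-03  1.59212573e+02] 0.1 0.0187
```

View pics/top0.png

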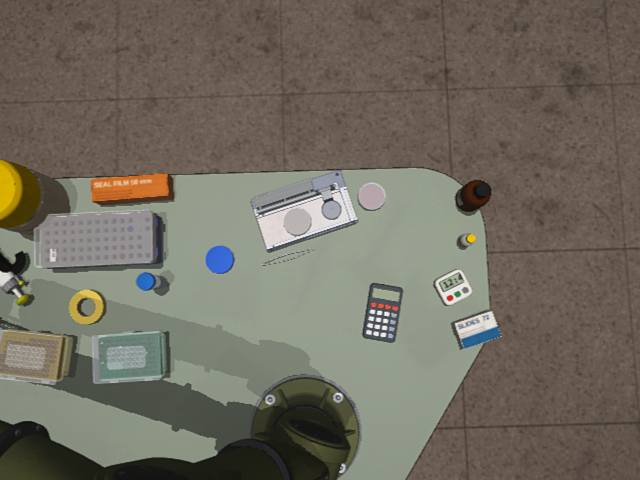

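View pics/scene0.png

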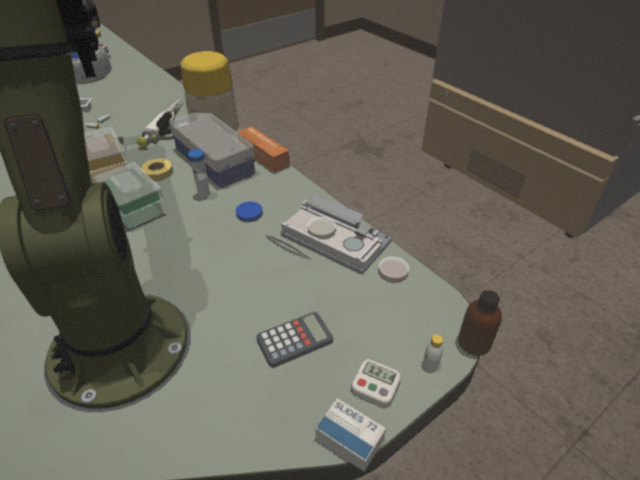

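The dish is at top (298,221), on the deck. The look-alikes are the spare dish at (371,196), beyond the stop, and the blue disc at (220,259). The dark window at (331,209) is home. The presser strip is along the upper side, about (255,203)–(315,187). Next I'll take a close crop and a first fit.

```bash
python3 - <<'E'
from h import *
c=dict(np.load('top0.npz')); im=c['pixels']
cr=im[165:260,240:365]; cv2.imwrite('pics/crop.png',cv2.resize(cr,None,fx=6,fy=6,interpolation=cv2.INTER_CUBIC))
hsv=cv2.cvtColor(im,cv2.COLOR_BGR2HSV)
m=((hsv[...,2]>200)&(hsv[...,1]<25)).astype(np.uint8); m[:165]=0;m[260:]=0;m[:,:240]=0;m[:,358:]=0
m=cv2.morphologyEx(m,cv2.MORPH_CLOSE,np.ones((5,5)))
cs=max(cv2.findContours(m,0,2)[0],key=cv2.contourArea)
P=np.array([ray(c,u,v,.026)[:2] for u,v in cs[:,0]],np.float32)
r=cv2.minAreaRect(P); print(r, cv2.boxPoints(r)); print(cv2.boxPoints(cv2.minAreaRect(cs)))
d=c['depth']; 
for u,v in[(298,221),(331,209),(371,196),(280,197),(300,270)]:
    z=d[v,u]; p=c['R'].T@(np.array([(u-c['cx'])/c['fx']*z,(v-c['cy'])/c['fy']*z,z])-c['t']); print(u,v,p)
E
```

```text
((0.4504258930683136, -0.013705655932426453), (0.08704183250665665, 0.19942918419837952), 16.8106746673584) [[ 0.37992632  0.06916101]
 [ 0.4376033  -0.1217457 ]
 [ 0.52092546 -0.09657232]
 [ 0.4632485   0.09433439]]
[[253.80002 209.39998]
 [343.50003 179.49998]
 [356.50003 218.49998]
 [266.80002 248.39998]]
298 221 [0.43422187 0.00162262 0.03819779]
331 209 [ 0.45939187 -0.06821001  0.02440553]
371 196 [ 0.48578706 -0.15426347  0.01705077]
280 197 [0.48624487 0.03796238 0.03595438]
300 270 [0.33396157 0.00122176 0.00078524]
```

View pics/crop.png

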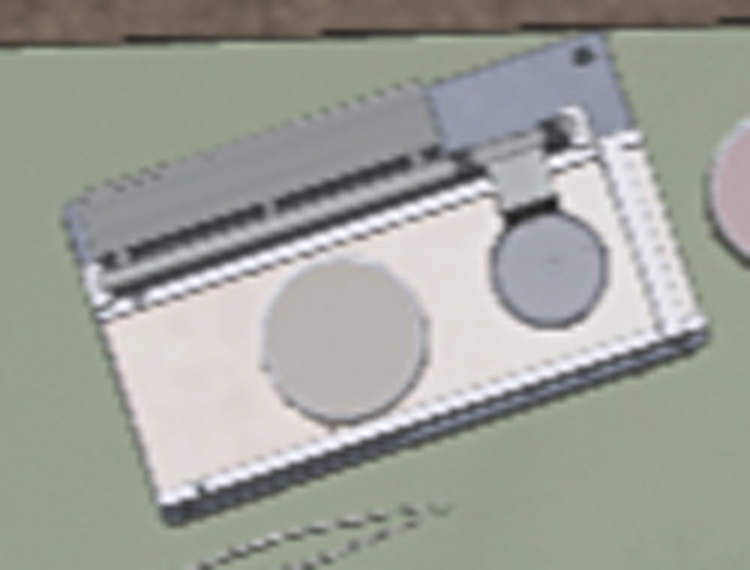

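The crop confirms the choice. The dish is centred at crop (345,340), between the guides and short of the window at (549,267). The jaw comes over the top edge of the window at about (528,205). The presser bar runs along the upper-left, and the end stop is on the right at about (650,230). Next I'll fit the stage frame.

```bash
cat > fit.py <<'E'
from h import *
def px(u,v): return (u-2.5)/6+240,(v-2.5)/6+165
c=dict(np.load('top0.npz'))
W=lambda u,v,z: ray(c,*px(u,v),z)[:2]
# guides' top edges, -x ends & +x: (-y inner edge), (+y inner edge), z=.032
A=[W(165,492,.032),W(660,338,.032)]; B=[W(103,318,.032),W(600,160,.032)]
for P in(A,B): d=P[1]-P[0]; print('dir deg',np.degrees(np.arctan2(d[1],d[0])),np.linalg.norm(d))
a=np.radians(-90+16.8); ux=np.array([np.cos(a),np.sin(a)]); uy=np.array([-ux[1],ux[0]])
pts=dict(Am=sum(A)/2,Bm=sum(B)/2,win=W(549,267,.026),winL=W(491,262,.026),winR=W(607,262,.026),winB=W(549,327,.026),dish=W(345,340,.039),stopnear=W(630,245,.035),stop2=W(665,330,.026),
 endl=W(135,405,.026),pressL=W(75,210,.044),pressR=W(430,85,.044),jawtip=W(530,210,.038))
for k,p in pts.items(): print(k,p.round(4),'s',round(p@ux*1000,1),round(p@uy*1000,1))
E
python3 fit.py
```

```text
dir deg -74.346925183484 0.1801997284985849
dir deg -73.9148484596973 0.18222159305154653
Am [ 0.4076 -0.0192] s 136.2 384.7
Bm [4.701e-01 3.000e-04] s 135.6 450.1
win [ 0.459  -0.0683] s 198.1 419.6
winL [ 0.4614 -0.0481] s 179.3 427.8
winR [ 0.4601 -0.0887] s 217.9 414.8
winB [ 0.4378 -0.0676] s 191.3 399.5
dish [0.4337 0.0035] s 122.0 416.2
stopnear [ 0.4645 -0.0965] s 226.6 416.8
stop2 [ 0.4355 -0.1082] s 229.4 385.6
endl [0.4147 0.0779] s 45.3 419.5
pressL [0.4812 0.0956] s 47.5 488.3
pressR [ 0.5213 -0.0285] s 178.0 490.8
jawtip [ 0.4774 -0.062 ] s 197.3 439.1
```

Stage frame: the direction is about -73.6°, the origin is near (0.441,-0.016), and the dish is at stage x ≈ -22 mm. The fingers should come down at stage x ≈ -75, straddling the shaft, so I'll move over there.

```bash
python3 -m jog '[{"dp":[-2.5,-2.7,0]},{"dp":[-5.5,-6,0]},{"dp":[-9,-9.7,0]},{"dp":[-12.5,-13.5,0]},{"dp":[-16,-17.2,0]},{"dp":[-19.5,-21,0]},{"dp":[-23,-24.8,0]},{"dp":[-26.5,-28.6,0]}]' && python3 -m jog '[{"dp":[-3.5,-3.8,0],"twist":8},{"dp":[-7,-7.5,0],"twist":18},{"dp":[-10,-11,0],"twist":28},{"dp":[-12.5,-13.5,0],"twist":38},{"dp":[-13.3,-14.4,2],"twist":46,"fingers":0.56},{"dp":[-13.3,-14.4,5],"twist":52.7,"fingers":0.56},{"dp":[-13.3,-14.4,8],"twist":52.7,"fingers":0.56},{"dp":[-13.3,-14.4,8],"twist":52.7,"fingers":0.56}]'
python3 - <<'E'
from h import *
for n in ['wrist','top']:
    c=snap(n); cv2.imwrite(f'pics/{n}1.png',c['pixels']); np.savez(f'{n}1.npz',**c)
o=env.get_obs(); print(o['tool_pos'],o['tool_rot'],o['time_s'],o['force'],o['grip_width'])
E
```

```text
[0.2306127  0.60737554 0.22187761] [-1.79932926e+02  5.36245817e-03  1.59212827e+02] 0.2 [-0.84383132 -0.90371064  0.13322121] 0.08692959828188769validation failed for argument at $[0]...
```

View pics/wrist1.png

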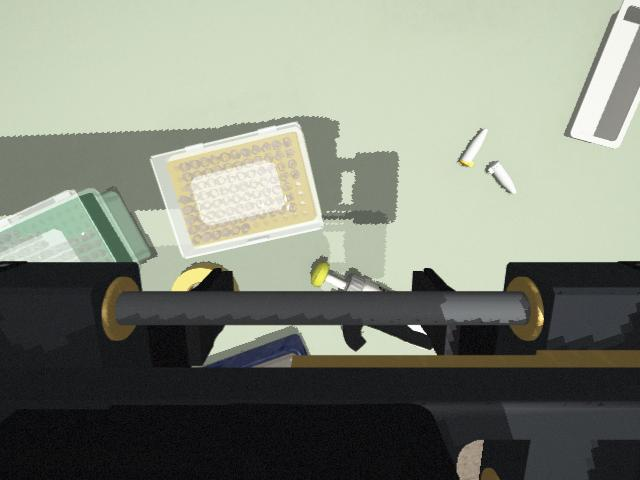

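The call was refused, probably because each row needs every key. The wrist view shows only the starting place, with the fingers at about (215,320) and (430,320).

```bash
python3 -m jog '[{"dp":[-2.5,-2.7,0],"twist":0,"fingers":1},{"dp":[-5.5,-6,0],"twist":0,"fingers":1},{"dp":[-9,-9.7,0],"twist":0,"fingers":1},{"dp":[-12.5,-13.5,0],"twist":0,"fingers":1},{"dp":[-16,-17.2,0],"twist":0,"fingers":1},{"dp":[-19.5,-21,0],"twist":0,"fingers":1},{"dp":[-23,-24.8,0],"twist":0,"fingers":1},{"dp":[-26.5,-28.6,0],"twist":0,"fingers":1}]' && python3 -m jog '[{"dp":[-3.5,-3.8,0],"twist":8,"fingers":1},{"dp":[-7,-7.5,0],"twist":18,"fingers":1},{"dp":[-10,-11,0],"twist":28,"fingers":1},{"dp":[-12.5,-13.5,0],"twist":38,"fingers":1},{"dp":[-13.3,-14.4,2],"twist":46,"fingers":0.56},{"dp":[-13.3,-14.4,5],"twist":52.7,"fingers":0.56},{"dp":[-13.3,-14.4,8],"twist":52.7,"fingers":0.56},{"dp":[-13.3,-14.4,8],"twist":52.7,"fingers":0.56}]'
python3 - <<'E'
from h import *
for n in ['wrist','top']:
    c=snap(n); cv2.imwrite(f'pics/{n}1.png',c['pixels']); np.savez(f'{n}1.npz',**c)
o=env.get_obs(); print(o['tool_pos'],o['tool_rot'],o['time_s'],o['force'],o['grip_width'])
E
```

```text
time_s: 1.2
tool_pos: [0.3774, 0.2446, 0.2226]
tool_rot: [180.0, 0.0, 159.2]
force: [1.2, 0.5, 0.3]
grip_width: 0.0867
grasp_force: 0.0
time_s: 2.2
tool_pos: [0.4483, 0.0639, 0.1407]
tool_rot: [-179.7, 0.0, 106.5]
force: [-0.4, -0.2, 0.3]
grip_width: 0.0552
grasp_force: 0.0
[0.45054704 0.06452978 0.14330015] [1.79964414e+02 3.18250156e-03 1.06522555e+02] 2.3 [ 0.03286371 -0.65214609  0.67957173] 0.05115959767809902
```

View pics/wrist1.png

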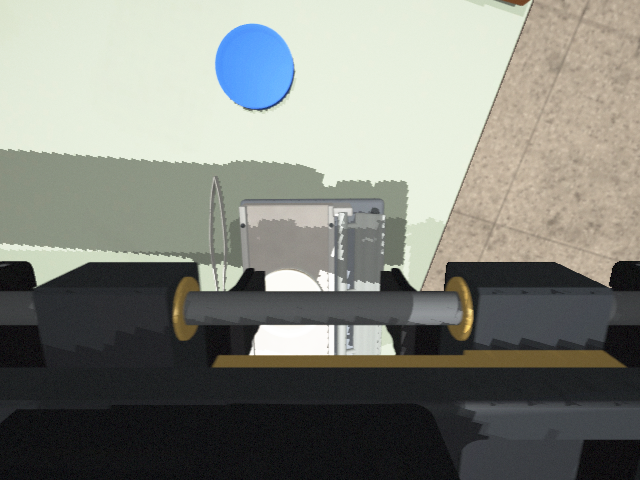

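```bash
cat >> h.py <<'E'
a=np.radians(-73.6); ux=np.array([np.cos(a),np.sin(a)]); uy=np.array([-ux[1],ux[0]])
# origin from top fit: re-derived using dish/window/guide mid points
E
python3 - <<'E'
from h import *
c=dict(np.load('wrist1.npz')); im=c['pixels']
cr=im[190:370,200:440]; cv2.imwrite('pics/w1c.png',cv2.resize(cr,None,fx=3.3,fy=3.3,interpolation=cv2.INTER_CUBIC))
O=np.array([0.4409,-0.0175])
print('cam',-c['R'].T@c['t'])
for k,(u,v,z) in dict(baseL=(240,200,.012),baseR=(384,200,.012)).items():
    p=ray(c,u,v,z)[:2]-O; print(k,p@ux*1e3,p@uy*1e3)
t=env.get_obs()['tool_pos'][:2]-O; print(t@ux,t@uy)
E
```

```text
cam [0.43005423 0.12692675 0.30290473]
baseL -102.58306298900517 -39.36230300947162
baseR -103.0363496027916 79.47360898180389
-0.07596855143252505 0.03241495050431794
```

View pics/w1c.png

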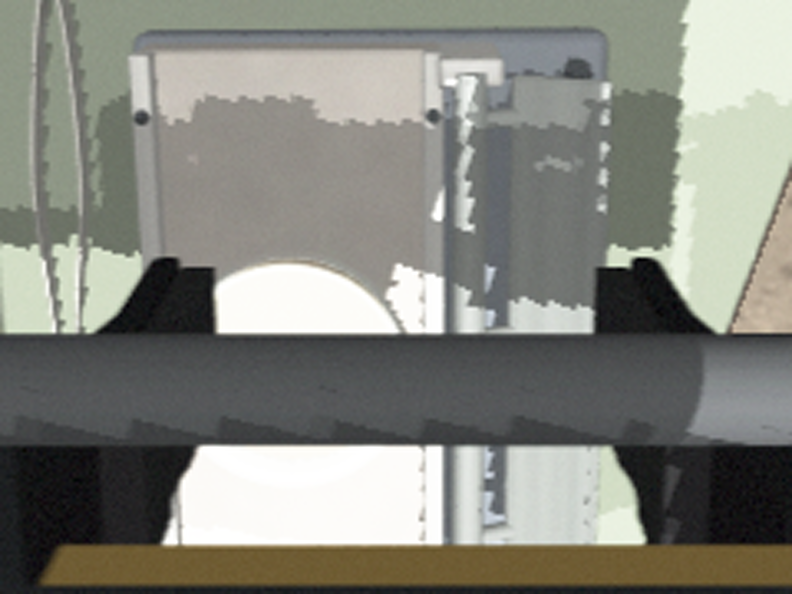

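The wrist crop shows the stage square to the tool. The base edges measure y = -39…79 and x = -103, so the fit is good to about 1 mm. The dish rim's top is at crop (290,262), clear of the finger. The left finger comes down over the channel and the right one over the presser bar. Next I'll lower and press.

```bash
python3 -m jog '[{"dp":[0,0,3],"twist":0,"fingers":0.56},{"dp":[0,0,6],"twist":0,"fingers":0.56},{"dp":[0,0,8.5],"twist":0,"fingers":0.56},{"dp":[0,0,9.5],"twist":0,"fingers":0.56},{"dp":[0,0,9.8],"twist":0,"fingers":0.56},{"dp":[0,0,9.8],"twist":0,"fingers":0.56}]'; python3 -m jog '[{"dp":[0,0,0.2],"twist":0,"fingers":0.56},{"dp":[0,0,0.4],"twist":0,"fingers":0.56},{"dp":[0,0,0.6],"twist":0,"fingers":0.56},{"dp":[0,0,0.8],"twist":0,"fingers":0.56},{"dp":[0,0,1.0],"twist":0,"fingers":0.56},{"dp":[0,0,1.1],"twist":0,"fingers":0.56},{"dp":[0,0,1.1],"twist":0,"fingers":0.56}]'
```

```text
time_s: 3.05
tool_pos: [0.4511, 0.0647, 0.0456]
tool_rot: [179.9, -0.0, 106.5]
force: [0.1, -0.7, 0.3]
grip_width: 0.0489
grasp_force: 0.0
time_s: 3.92
tool_pos: [0.4501, 0.0644, 0.0338]
tool_rot: [-180.0, -0.0, 106.5]
force: [-2.6, 0.4, 6.2]
grip_width: 0.0488
grasp_force: 3.2
```

```bash
python3 -m jog '[{"dp":[0,0,0.1],"twist":0,"fingers":0.56},{"dp":[0,0,0.2],"twist":0,"fingers":0.56},{"dp":[-0.4,0,0.2],"twist":0,"fingers":0.56},{"dp":[-0.8,0,0.2],"twist":0,"fingers":0.56},{"dp":[-1.2,0,0.2],"twist":0,"fingers":0.56},{"dp":[-1.6,0,0.2],"twist":0,"fingers":0.56},{"dp":[-2.0,0,0.2],"twist":0,"fingers":0.56},{"dp":[-2.3,0,0.2],"twist":0,"fingers":0.56}]'
python3 - <<'E'
from h import *
c=snap('scene'); cr=c['pixels'][180:280,260:400]; cv2.imwrite('pics/s2.png',cv2.resize(cr,None,fx=5,fy=5,interpolation=cv2.INTER_CUBIC))
O=np.array([0.4409,-0.0175]); t=env.get_obs()['tool_pos'][:2]-O; print(t@ux,t@uy)
E
```

```text
time_s: 4.92
tool_pos: [0.4575, 0.0447, 0.0324]
tool_rot: [179.9, -0.1, 106.6]
force: [-2.3, 4.9, 6.6]
grip_width: 0.049
grasp_force: 3.5
-0.054592255281168095 0.033472828088689524
```

View pics/s2.png

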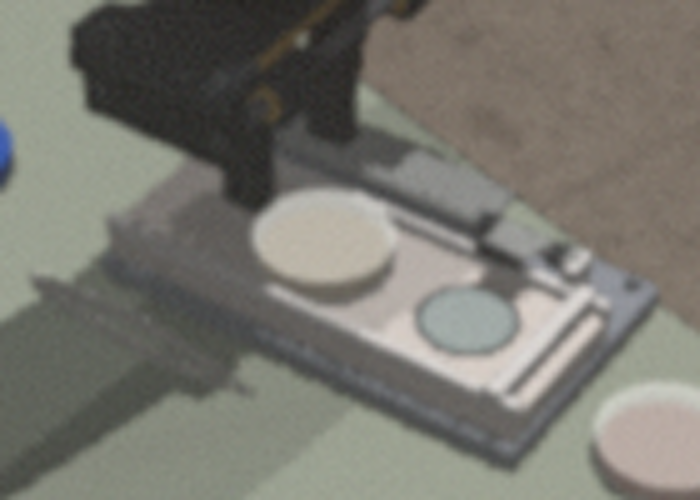

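The scene crop shows the push finger behind the dish at (250,200). The other finger is on the level bar at (330,120), the jaw is up, and the way to the window at (468,320) is free. About 70 mm of pushing remains.

```bash
python3 -m jog '[{"dp":[-0.5,0,0],"twist":0,"fingers":0.56},{"dp":[-1.0,0,0],"twist":0,"fingers":0.56},{"dp":[-1.5,0,0],"twist":0,"fingers":0.56},{"dp":[-2.0,0,0],"twist":0,"fingers":0.56},{"dp":[-2.5,0,0],"twist":0,"fingers":0.56},{"dp":[-3.0,0,0],"twist":0,"fingers":0.56},{"dp":[-3.5,0,0],"twist":0,"fingers":0.56},{"dp":[-4.0,0,0],"twist":0,"fingers":0.56}]'; python3 -m jog '[{"dp":[-0.5,0,0],"twist":0,"fingers":0.56},{"dp":[-1.0,0,0],"twist":0,"fingers":0.56},{"dp":[-1.5,0,0],"twist":0,"fingers":0.56},{"dp":[-2.0,0,0],"twist":0,"fingers":0.56},{"dp":[-2.3,0,0],"twist":0,"fingers":0.56},{"dp":[-2.5,0,0],"twist":0,"fingers":0.56},{"dp":[-2.6,0,0],"twist":0,"fingers":0.56}]'
python3 - <<'E'
from h import *
c=snap('scene'); cr=c['pixels'][180:280,260:400]; cv2.imwrite('pics/s3.png',cv2.resize(cr,None,fx=5,fy=5,interpolation=cv2.INTER_CUBIC))
O=np.array([0.4409,-0.0175]); t=env.get_obs()['tool_pos'][:2]-O; print(t@ux,t@uy)
E
```

```text
time_s: 5.98
tool_pos: [0.469, 0.0066, 0.0324]
tool_rot: [179.9, -0.2, 106.6]
force: [-2.6, 4.7, 7.0]
grip_width: 0.0487
grasp_force: 3.7
time_s: 6.85
tool_pos: [0.4763, -0.0183, 0.0323]
tool_rot: [179.9, -0.2, 106.6]
force: [-2.8, 5.4, 7.3]
grip_width: 0.0488
grasp_force: 3.9
0.010888647326652444 0.03375897659348787
```

View pics/s3.png

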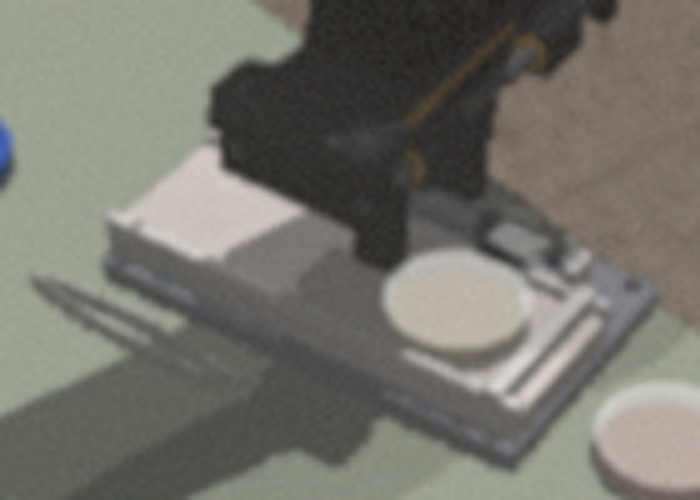

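The dish at (458,303) is nearly home, with a few mm still to go to the stop at (535,350). I'll creep in and watch the force.

```bash
python3 -m jog '[{"dp":[-0.15,0,0],"twist":0,"fingers":0.56},{"dp":[-0.3,0,0],"twist":0,"fingers":0.56},{"dp":[-0.4,0,0],"twist":0,"fingers":0.56},{"dp":[-0.4,0,0],"twist":0,"fingers":0.56}]';  python3 -m jog '[{"dp":[-0.1,0,0],"twist":0,"fingers":0.56},{"dp":[-0.15,0,0],"twist":0,"fingers":0.56},{"dp":[-0.15,0,0],"twist":0,"fingers":0.56}]'
```

```text
time_s: 7.4
tool_pos: [0.4774, -0.0222, 0.0323]
tool_rot: [179.9, -0.2, 106.6]
force: [-1.5, 5.2, 7.0]
grip_width: 0.0487
grasp_force: 4.0
time_s: 7.78
tool_pos: [0.4775, -0.0223, 0.0323]
tool_rot: [179.9, -0.3, 106.6]
force: [-2.0, 8.1, 8.5]
grip_width: 0.0486
grasp_force: 5.3
```

```bash
python3 -m jog '[{"dp":[-0.1,0,0],"twist":0,"fingers":0.56},{"dp":[-0.15,0,0],"twist":0,"fingers":0.56},{"dp":[-0.15,0,0],"twist":0,"fingers":0.56}]'
python3 - <<'E'
from h import *
O=np.array([0.4409,-0.0175]); o=env.get_obs(); t=o['tool_pos'][:2]-O; print(t@ux,t@uy,o['force'][:2]@ux)
E
```

```text
time_s: 8.15
tool_pos: [0.4775, -0.0224, 0.0323]
tool_rot: [179.9, -0.4, 106.6]
force: [-2.7, 10.7, 9.6]
grip_width: 0.0484
grasp_force: 6.7
0.015008395716396799 0.033721205278600515 -11.054096623385027
```

The dish is against the stop: the tool has stalled and the force is rising at the expected position (tool x ≈ 16 mm). I'll relieve the push with the bar still down, then let the bar rise and move clear.

```bash
python3 -m jog '[{"dp":[0.2,0,0],"twist":0,"fingers":0.56},{"dp":[0.4,0,0],"twist":0,"fingers":0.56},{"dp":[0.6,0,0],"twist":0,"fingers":0.56},{"dp":[0.6,0,-0.2],"twist":0,"fingers":0.56},{"dp":[0.6,0,-0.4],"twist":0,"fingers":0.56},{"dp":[0.6,0,-0.6],"twist":0,"fingers":0.56},{"dp":[0.6,0,-0.9],"twist":0,"fingers":0.56},{"dp":[0.6,0,-1.2],"twist":0,"fingers":0.56}]'; python3 -m jog '[{"dp":[0,0,-1],"twist":0,"fingers":0.56},{"dp":[0,0,-3],"twist":0,"fingers":0.56},{"dp":[0,0,-6],"twist":0,"fingers":0.56},{"dp":[0,0,-10],"twist":0,"fingers":0.56},{"dp":[3,0,-14],"twist":0,"fingers":0.56},{"dp":[8,0,-16],"twist":0,"fingers":0.56},{"dp":[13,0,-16],"twist":0,"fingers":0.56},{"dp":[13,0,-16],"twist":0,"fingers":0.56}]'
python3 - <<'E'
from h import *
c=snap('scene'); cr=c['pixels'][180:280,260:400]
t=snap('top'); ct=t['pixels'][160:260,240:400]
cv2.imwrite('pics/s4.png',np.vstack([cv2.resize(cr,(420,300),interpolation=2),cv2.resize(ct,(420,263),interpolation=2)]))
E
```

```text
time_s: 9.15
tool_pos: [0.4754, -0.0218, 0.0435]
tool_rot: [-180.0, -0.0, 106.5]
force: [0.6, -0.1, -0.3]
grip_width: 0.0488
grasp_force: 0.0
time_s: 10.15
tool_pos: [0.4377, 0.1067, 0.2044]
tool_rot: [179.9, -0.1, 106.9]
force: [0.6, -0.8, 0.1]
grip_width: 0.049
grasp_force: 0.0
```

View pics/s4.png

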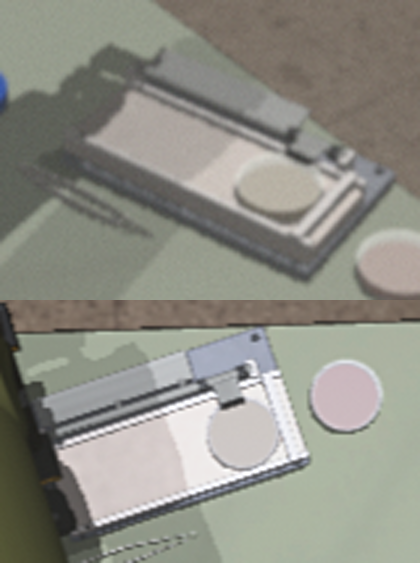

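The final views show the dish over the window and against the stop, with its centre at top (332,211), which is home to within about 1 mm. The jaw rests on its upper edge, the bystanders haven't moved, and the robot is clear.

```bash
python3 -c "from cell import env; print(env.sign_off())"
```

```text
the job is handed in; nothing more can be done
None
```

The dish is loaded: it rests against the end stop with the clip sprung down onto it, the robot is clear, the other things on the bench look undisturbed in the final camera views, and the job was handed in at about 10 s of the 42 s allowed.

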